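# Scan the carousel caddy's tag and put the scanner away

## Task

Take the orange hand scanner off its round black pad and hold it so that it looks square-on at the middle of the sloping barcode tag on the carousel caddy, with its nose about 5 cm from the tag, and keep it still there for two seconds without touching the caddy. Then stand the scanner upright on the floor of the open grey case, without dropping it, and after letting go shut the green lid fully. Leave the caddy turned as it is and everything else where it stands.

Things in the scene. Friction and masses are not known exactly. Their poses are not given: they have to be found in the camera images.
- scanner: Stubby hand scanner, 110 mm tall, standing nose down on the pad. Orange square handle 32 x 32 mm from 32 to 110 mm above its underside; round black nose, 50 mm across up to 16 mm, narrowing to 36 mm at 36 mm. It reads straight ahead through its underside. Origin: centre of the underside; z points up the handle, away from the reading direction; x, y square to the handle's sides.
- focus (a point): The scanner's reading point, on its axis 50 mm in front of the nose's face (at z = -50 mm in the scanner's frame).
- pad: Round black charging pad, fixed, 96 mm across, 8 mm high; the scanner stands at its centre. Origin: centre of its underside.
- caddy: Blue plastic carousel caddy, 280 mm across, turning stiffly about its vertical axis: floor 18 mm and rim 43 mm above the table, a central post with a ball up to 137 mm, an aluminium knitting gauge frame clipped flat at the back. The tag stands at its front on the -x side of its frame. Origin: centre of the underside; z up.
- tag: Sloping plate 70 x 46 mm, 4 mm thick, with yellow edge and white face carrying a black barcode, fixed to the caddy just above its rim, 128 mm from its axis. Origin: centre of the white face, 72 mm above the table; z is the face's outward normal (leaning 0.56 rad = 32 degrees from vertical, outward from the caddy), y runs level along the 70 mm width.
- case: Grey open-topped case, fixed: 150 x 150 mm outside, 125 mm high, walls 6 mm, inner floor 6 mm above the table. Origin: centre of its underside; its x points to the hinge side (away from the robot's centre line), y runs along the hinge.
- case_lid (a joint): Green lid of the case, a flat plate 150 x 150 mm, 8 mm thick, no handle: angle in rad, 0 = shut, about 1.6 to 1.8 = standing open. Its stiff hinge stays where it is left; about 2 N at the free edge moves it.
- case_lid_hinge (a point): Middle of the lid's hinge line, on the rim at x = +75 mm, z = 125 mm in the case's frame. Shut, the lid reaches from here 150 mm along the case's -x, its top face 8 mm above this line.
- cup: Glass cup of wooden beads, 58 mm across, 65 mm high, standing in the caddy. Origin: centre of the underside.
- thimble: Black plastic thimble, 21 mm across, 22 mm high, in the caddy. Origin: centre of the underside.
- plier: Stainless bent-nose plier, about 115 x 40 x 12 mm, lying in the caddy. Origin: underside, at its pivot.
- jar: Amber glass jar with steel cap, 68 mm across, 100 mm high, on the table. Origin: centre of the underside.
- tin: Red shoe-polish tin, 74 mm across, 28 mm high, on the table. Origin: centre of the underside.

How it is judged:
On the way, in this order (a step that is already met when the one before it is completed fails the run):
1. the scanner's reading point (50 mm ahead of its nose) stays within 18 mm of the tag's centre, the scanner within 0.2 rad of square-on to the tag and still (under 30 mm/s and 0.2 rad/s) for 1.5 s (distance between focus and tag below 0.018 m and angle between the z axis of scanner and the z axis of tag, either way round below 0.2 rad and z of scanner in the frame of tag above 0.02 m and linear speed of scanner below 0.03 m/s and angular speed of scanner below 0.2 rad/s), for 1.5 s.
2. the scanner stands upright on the floor of the case, let go, with the lid still open (over 0.8 rad) (x of scanner in the frame of case between -0.055 and 0.055 m and y of scanner in the frame of case between -0.055 and 0.055 m and z of scanner in the frame of case between -0.005 and 0.018 m and angle between scanner's own z axis and vertical below 0.15 rad and contact force between the fingers and scanner below 0.1 N and value of joint case_lid above 0.8 rad), for 0.2 s.
At the end, for the whole second after the job is handed in: The scanner stands upright (within 0.15 rad) and at rest on the floor of the case, its origin within 55 mm of the case's middle in x and y and less than 18 mm above its underside, let go, and the lid is shut (joint under 0.05 rad) (x of scanner in the frame of case between -0.055 and 0.055 m and y of scanner in the frame of case between -0.055 and 0.055 m and z of scanner in the frame of case between -0.005 and 0.018 m and angle between scanner's own z axis and vertical below 0.15 rad and contact force between the fingers and scanner below 0.1 N and linear speed of scanner below 0.02 m/s and value of joint case_lid below 0.05 rad); the robot touches nothing.
It fails at once if the scanner touches the caddy or its tag (over 1 N) (contact force between scanner and caddy above 1 N or contact force between scanner and tag above 1 N).
It fails at once if the scanner is dropped: it moves faster than 0.6 m/s while out of the fingers (a fall of about 2 cm) (contact force between the fingers and scanner below 0.1 N and linear speed of scanner above 0.6 m/s).
It fails at once if the caddy is turned: its tag moves more than 20 mm (distance of tag from where it was at the start of the episode above 0.02 m).
It fails at once if another thing is moved more than 30 mm or knocked over (distance of any of cup, thimble, plier, jar, tin from where it was at the start of the episode above 0.03 m or angle between any of cup, thimble, plier, jar, tin's own z axis and vertical above 0.6 rad).
It also fails if it takes over 58 s, if anything falls off the work surface, if the arm or the gripper's body presses on something with over 40 N, if the wrist force passes 120 N, or if a joint passes its speed limit or range.

## Robot

A 7-joint arm with a two-finger parallel gripper is mounted at the origin on the work surface. World frame = base frame: x ahead of the robot, y to its left, z up, the work surface at z = 0. Lengths are in m, angles in rad, forces in N, time in s.
With the tool pointing down it reaches from about 0.425 to 0.925 m from the base axis. Payload 6.8 kg.
Tool frame: the origin (TCP) lies midway between the tips of the shut fingers; the grasp point (between the pads) lies 19 mm behind it (r.grip_depth is the distance from the TCP to the grasp point, in m); z points along the fingers, y is the line along which they close (so a half turn about z gives the same grasp; the last joint's range is limited). The gripper opens to 85 mm and grips with 20 to 120 N. Pads are 22 mm wide; open, the fingers measure 114 mm over their backs; the gripper's body (76 mm by 85 mm) begins 54 mm behind the grasp point. The pads swing forward as they close: fully open they stand 13 mm farther back than shut.
Start: joints at [1.115, 0.477, 0.022, 1.555, -0.011, 1.109, -0.083], TCP at [0.23, -0.635, 0.231] pointing down, gripper open.
Joint ranges: [-2.96, 2.96], [-0.34, 2.1], [-1.41, 1.46], [0.24, 2.44], [-1.37, 4.51], [0.17, 1.92], [-2.96, 2.96]. Speed limits (rad/s): [2.39, 2.39, 3.14, 3.14, 3.14, 3.14, 3.14].

## Interface

Orientations are given as a rotation vector (axis times angle).
In Python, from bench import telemetry, grab_frame, calibration, order, silhouettes, r gives the robot as it stands.
- The arm moves only by the tool apply_moves, never from a script. Its argument "moves" is a list of rows, each a list of 7 numbers: the turn, a rotation vector about the tool's x, y, z scaled (see below), then the shift along the tool's x, y, z scaled (see below), then the opening, from -1 (shut) to 1 (fully open). A call has exactly 8 rows; each row shifts and turns the commanded pose from where the row before left it, along the tool's axes as they then stand; what a row does not reach is not made up. The controller multiplies each number of a shift by 1000 mm and each number of a turn by 6 degrees. A row lasts 1/12 s, in which the tool goes at most 41.7 mm and 7.16 degrees, less where a joint would pass 70% of its speed; a pose out of reach is approached as far as the arm can. A call with a number of a shift or a turn outside -1 to 1 is refused whole. A call with a gripper value outside its range is refused whole. The fingers move at their own pace and stop on an object; "grip_force" is the grip in N (left out, the last holds). Time passes only in rows, so rows that do not move let the fingers close, or fill a call up. It gives the time, the measured TCP pose, the force, the opening and the grip force at its end, in the units of the state.
- telemetry.get_obs(): the state, without advancing time (a new reading comes with each control period).
- grab_frame(name): name is "side" or "top"; returns the picture (420x560x3 uint8, blue, green, red); there is no depth.
- calibration(name): a dict with "fx", "fy", "cx", "cy" (pixels), "world_from_camera" (4x4, takes a point from camera to world coordinates). Camera axes: x right, y down, z forward; pixel columns grow to the right and rows downward; lengths in m; the calibration is good to about 2 mm. A picture is of the moment at which its call begins. calibration takes no time and is no camera call.
- order.hand_in(): hands the job in; it is judged then, once.
Trained networks look in the newest picture that a camera, given by its name, has taken for a name from the list of things; names that differ only in an ending like _2 or _b are one class to them, and where a whole thing is asked for, a point or a joint stands for the part that bears it (a point fixed in the world has none). Each returns a list of dicts, best first, with "p" (0 to 1); they miss things now and then, are a little off and sometimes report something else, mostly with a low value. They report only what shows in the picture. A call takes as long as a camera call.
- silhouettes(thing, camera): "mask" (420x560 bool, what is visible of it) and "extent" ([centre column, centre row, width, height] in pixels, round what is visible of it).
The state is a dict: "clock": time; "joints": joint angles; "qvel": joint speeds; "tau": joint torques, N m; "tcp_pos": TCP position; "orientation": TCP orientation; "contact_force": force on the tool from outside, world axes, zero at the start; "moment": the same for the moment, N m; "grip_width": finger opening in m; "gripper_force": force on a finger pad.
Only numpy, scipy, OpenCV 4.12 (cv2) and the standard library are available. Lean on these libraries where they do the work, as an engineer would, in place of code of your own. Each camera call takes 0.05 s, during which the arm holds its last target. There are 200 camera calls.

## Working session

There is one attempt and no reset: what is moved stays moved. The work goes in short steps, Python scripts to look and compute and a tool call to move; the robot and the scene stay as the last step left them, time stands still between calls to the robot, and variables do not carry over. Pictures are saved under pics/ and viewed, at most 11 in all, crops included, and the job is handed in when it is done.

Besides the shell and the picture viewer there is one more tool, called after "Call:" in YAML: its name, and indented under it one key for each argument. apply_moves: Moves the arm, as the interface text tells. Its arguments: {"type":"object","properties":{"moves":{"type":"array"},"grip_force":{"type":"number"}},"required":["moves"]}

```bash
ls; mkdir -p pics; cat > h.py <<'E'
import numpy as np,cv2
from scipy.spatial.transform import Rotation as R
from bench import telemetry, grab_frame, calibration, order, silhouettes, r
def proj(n,P):
    c=calibration(n);T=np.linalg.inv(np.array(c["world_from_camera"]));p=np.atleast_2d(P)@T[:3,:3].T+T[:3,3]
    return np.c_[c["fx"]*p[:,0]/p[:,2]+c["cx"],c["fy"]*p[:,1]/p[:,2]+c["cy"]]
def ray(n,uv):
    c=calibration(n);T=np.array(c["world_from_camera"]);d=T[:3,:3]@np.array([(uv[0]-c["cx"])/c["fx"],(uv[1]-c["cy"])/c["fy"],1.]);return T[:3,3],d/np.linalg.norm(d)
def atz(n,uv,z):
    o,d=ray(n,uv);return o+d*(z-o[2])/d[2]
def tri(a,ua,b,ub):
    o1,d1=ray(a,ua);o2,d2=ray(b,ub);s=np.linalg.lstsq(np.c_[d1,-d2],o2-o1,rcond=None)[0]
    p,q=o1+s[0]*d1,o2+s[1]*d2;return (p+q)/2,np.linalg.norm(p-q)
E
python3 - <<'E'
from h import *
np.set_printoptions(precision=4,suppress=True)
for n in("side","top"):
    im=grab_frame(n);cv2.imwrite(f"pics/{n}0.png",im);c=calibration(n);print(n,c["fx"],c["cx"],c["cy"]);print(np.array(c["world_from_camera"]))
    for t in("scanner","pad","tag","caddy","case","case_lid","jar","tin","cup","thimble","plier"):
        for d in silhouettes(t,n)[:2]:
            m=d["mask"];ys,xs=np.nonzero(m);print(t,round(d["p"],2),np.round(d["extent"],1),"cen",xs.mean().round(1),ys.mean().round(1),m.sum())
            np.save(f"m_{n}_{t}.npy",m) if d is not None and d["p"]>.5 else 0
print(telemetry.get_obs())
E
```

```text
pics
side 425.6701469784645 282.6202956001775 211.5720020452111
[[-0.9247 -0.2831  0.2544  0.3405]
 [-0.3804  0.6654 -0.6422  0.5566]
 [ 0.0125 -0.6907 -0.7231  0.7867]
 [ 0.      0.      0.      1.    ]]
scanner 0.92 [321.1 178.6  19.9  44. ] cen 320.8 179.1 687
pad 0.67 [321.1 197.6  34.4  28.9] cen 318.6 197.3 498
tag 0.72 [258.  223.9  27.3  29.5] cen 256.0 223.6 524
case 0.87 [245.4 342.2 135.5 155.6] cen 243.9 346.8 10816
case_lid 0.87 [290.2 330.4  53.  132.7] cen 286.0 329.5 1914
jar 0.72 [286.8 140.7  26.5  39.2] cen 286.5 140.2 870
tin 0.68 [325.3 150.6  29.4  21.1] cen 326.6 149.5 498
cup 0.85 [207.9 236.6  31.   33. ] cen 209.1 234.6 755
thimble 0.44 [228.4 229.9  10.6   7.1] cen 227.5 229.8 104
plier 0.65 [239.1 198.4  34.1  15.5] cen 239.4 200.5 175
plier 0.22 [322.4 180.3  17.4  40.6] cen 321.0 179.7 627
top 490.8700187675597 287.7409598590986 209.01853244695428
[[ 0.017  -0.9869  0.1607  0.4144]
 [-0.9995 -0.0208 -0.0219 -0.0565]
 [ 0.025  -0.1603 -0.9868  1.2759]
 [ 0.      0.      0.      1.    ]]
scanner 0.74 [346.  235.3  21.7  22.2] cen 346.4 235.8 363
scanner 0.
[... 432 characters left out ...]
 164.9 447
cup 0.39 [398.7 181.1  32.2  35.5] cen 397.2 180.0 804
thimble 0.48 [261.8 178.2   3.7   8.8] cen 261.0 176.0 31
plier 0.79 [300.1 167.   19.2  34.2] cen 299.7 165.8 231
{'clock': 1.2, 'joints': array([ 1.1149,  0.477 ,  0.0224,  1.5554, -0.0115,  1.1093, -0.0831]), 'qvel': array([ 0.0011,  0.0009,  0.0003,  0.0001,  0.0015,  0.0008, -0.    ]), 'tau': array([ -0.0004, -59.6319,   1.6061, -28.1542,   0.0125,   0.0016,
         0.    ]), 'tcp_pos': array([ 0.2301, -0.6346,  0.2313]), 'orientation': array([3.0942, 0.5436, 0.0001]), 'contact_force': array([ 0.2203, -0.7646, -0.2979]), 'moment': array([ 0.0062, -0.0538,  0.0104]), 'gripper_force': 0.0, 'grip_width': 0.0851904315381007}
```

View pics/side0.png

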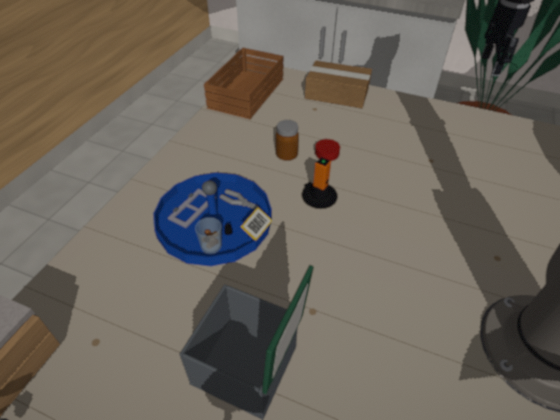

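View pics/top0.png

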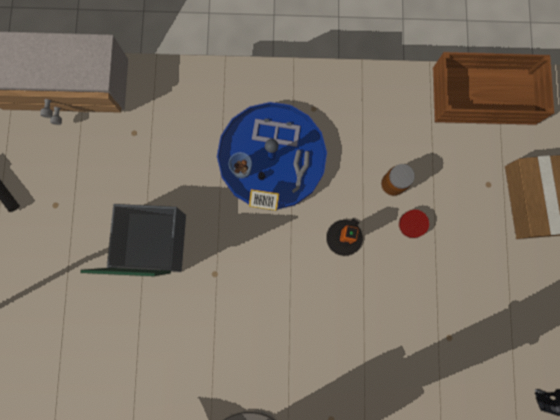

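Top view: caddy at (272,155) with the tag at (264,200) on its robot-facing side. The scanner stands on its pad at (346,236), the case is at (145,240) with its open lid along row 271, the jar at (397,180) and the tin at (414,224). The side view agrees. The network's second "scanner" report at the tag's position is wrong.

```bash
python3 - <<'E'
import cv2,numpy as np
t=cv2.imread("pics/top0.png");s=cv2.imread("pics/side0.png")
a=cv2.resize(t[190:290,75:195],None,fx=5,fy=5,interpolation=2)      # case top 600x500
cv2.imwrite("pics/a.png",a)
b=cv2.resize(s[260:415,175:325],None,fx=3.6,fy=3.6,interpolation=2)
cv2.imwrite("pics/b.png",b)
c1=cv2.resize(t[180:260,240:370],None,fx=6,fy=6,interpolation=2) 
cv2.imwrite("pics/c.png",c1)
E
```

```text
(no output)
```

View pics/a.png

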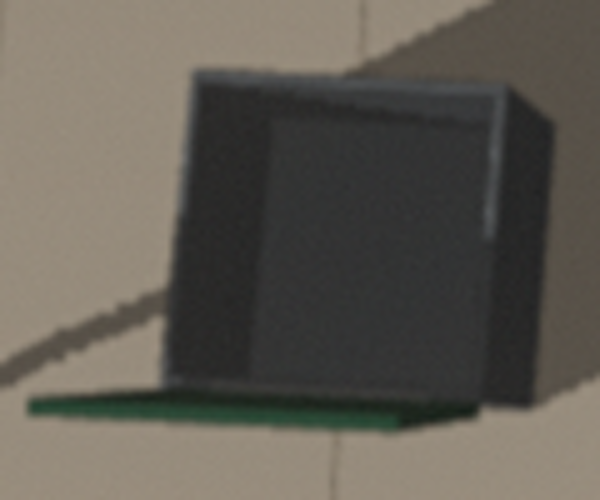

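View pics/b.png

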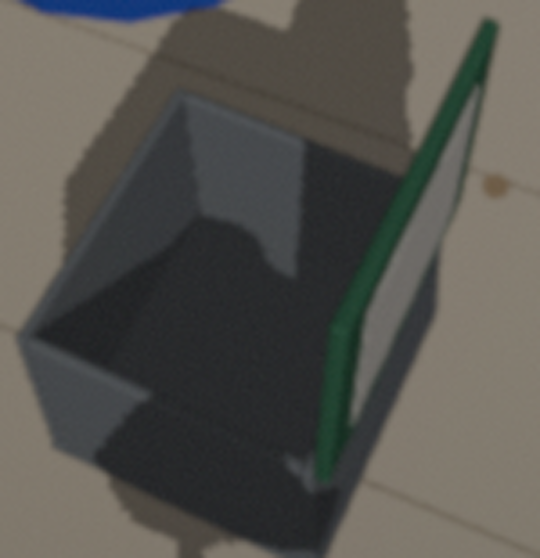

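View pics/c.png

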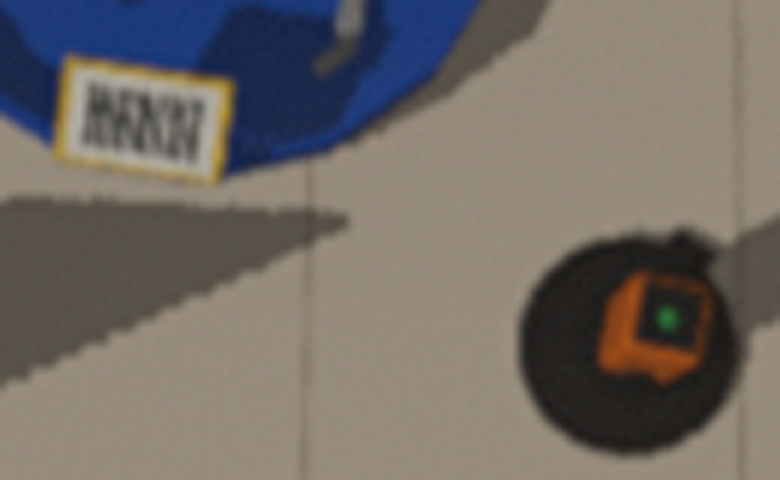

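The crops show:
- **Case:** rim corners in the top view at crop pixels (195,72), (508,88) and (163,388), with the hinge on the robot's side.
- **Tag:** outer corners at (65,57), (235,80), (218,184) and (55,158).
- **Scanner:** handle top square around (676,312), turned by about 9°.

```bash
python3 - <<'E'
from h import *
from scipy.optimize import least_squares as LS
np.set_printoptions(precision=4,suppress=True)
C=lambda P,f,ox,oy:np.array(P,float)/f+[ox,oy]-0.0
# scanner
sq=C([(646,272),(717,283),(703,354),(634,343)],6,240,180)
w=np.array([atz("top",p,.118) for p in sq]);print("scan top",w.mean(0),np.linalg.norm(np.diff(w,axis=0),axis=1),"edge dir TL-TR",np.degrees(np.arctan2(*(w[1]-w[0])[[1,0]])),np.degrees(np.arctan2(*(w[2]-w[1])[[1,0]])))
print("pad top@8mm",atz("top",C((630,343),6,240,180),.008), "scan tri",tri("top",sq.mean(0),"side",(323.,160.)))
# tag
tg=C([(65,57),(235,80),(218,184),(55,158)],6,240,180)
ms=np.load("m_side_tag.npy");cs=np.array(np.nonzero(ms))[::-1].mean(1)
print("tag tri",tri("top",tg.mean(0),"side",cs))
def tagc(x,y,z,yaw): # yaw: outward dir; corners; n tilt .56
    o=np.array([np.cos(yaw),np.sin(yaw),0]);n=o*np.sin(.56)+np.array([0,0,np.cos(.56)]);u=-o*np.cos(.56)+np.array([0,0,np.sin(.56)]);v=np.cross(u,n)
    c=np.array([x,y,z]);return np.array([c+.023*u-.035*v,c+.023*u+.035*v,c-.023*u+.035*v,c-.023*u-.035*v]),n
f=lambda q:np.r_[(proj("top",tagc(q[0],q[1],q[2],q[3])[0])-tg).ravel(),proj("side",q[:3])[0]-cs]
for x0 in ([.46,-.02,.072,np.pi],):
    s=LS(f,x0,loss="soft_l1");print("tag fit",s.x,s.cost,f(s.x),"n",tagc(*s.x)[1])
    o=np.array([np.cos(s.x[3]),np.sin(s.x[3])]);print("caddy c",s.x[:2]-.128*o)
m=np.load("m_top_caddy.npy");print("caddy mask", atz("top",(273.6-1,155.5),.043))
# case: hinge dir x
ct=C([(195,72),(508,88),(163,388)],5,75,190);cside=C([(22,338),(185,95)],3.6,175,260)
cbt=C([(553,122),(530,407)],5,75,190)
def cc(q,X,Y,Z): c,s=np.cos(q[2]),np.sin(q[2]);return np.array([q[0]+c*X-s*Y,q[1]+s*X+c*Y,Z])
# case x ~ -world x (yaw~pi): far-left(+wx,+wy)= (-75,-75)
def g(q):
    H=.125;L=[("top",ct[0],-.075,-.075,H),("top",ct[1],-.075,.075,H),("top",ct[2],.075,-.075,H),("top",cbt[0],-.075,.075,0),("top",cbt[1],.075,.075,0),("side",cside[0],-.075,-.075,H),("side",cside[1],-.075,.075,H)]
    return np.concatenate([proj(n,cc(q,X,Y,Z))[0]-p for n,p,X,Y,Z in L])
s=LS(g,[.37,.3,np.pi],loss="soft_l1");print("case",s.x,g(s.x).reshape(-1,2));q=s.x
# lid angle: edge free corners
lt=C([(30,400),(400,418)],5,75,190)
ls=C([(490,22),(340,315)],3.6,175,260)
def lid(a,off,Y): # hinge x=.075
    d=np.array([-np.cos(a),np.sin(a)]);nn=np.array([np.sin(a),np.cos(a)]);v=.15*d+off*nn
    return cc(q,.075+v[0],Y,.125+v[1])
for a in(1.5,1.6,1.7,1.8):print(a,[ (proj("top",lid(a,.004,Y))[0]-p) for Y,p in((-.075,lt[0]),(.075,lt[1]))],[ (proj("side",lid(a,.004,Y))[0]-p) for Y,p in((.075,ls[0]),(-.075,ls[1]))])
for t,z in(("jar",.1),("tin",.028),("cup",.065)):
    m=np.load(f"m_top_{t}.npy");print(t,atz("top",np.array(np.nonzero(m))[::-1].mean(1),z))
E
```

```text
scan top [ 0.5505 -0.2373  0.118 ] [0.0286 0.029  0.0277] edge dir TL-TR -97.71417503260646 168.57089876683625
pad top@8mm [ 0.5499 -0.2348  0.008 ] scan tri (array([ 0.5504, -0.237 ,  0.1194]), np.float64(0.00036117270849730503))
tag tri (array([ 0.6336, -0.023 ,  0.0684]), np.float64(0.00183639935599088))
tag fit [ 0.633  -0.0232  0.0684  3.0135] 0.39746008370706254 [ 0.1111 -0.2426 -0.2905  0.0676  0.188  -0.3602 -0.1748 -0.1096  0.6811
  0.1201] n [-0.5268  0.0678  0.8473]
caddy c [ 0.7599 -0.0395]
caddy mask [ 0.7547 -0.0422  0.043 ]
case [0.5273 0.257  3.1144] [[-0.8151 -0.0512]
 [ 0.3568 -0.2143]
 [-1.0149  0.6941]
 [ 0.808   0.8046]
 [ 0.8747  1.5624]
 [-0.754   0.2349]
 [-0.7242 -2.9146]]
1.5 [array([ 0.6297, -8.0854]), array([ 1.5118, -8.2764])] [array([-10.0361,  -6.2603]), array([-12.745 ,  -1.9926])]
1.6 [array([-0.1907, -0.5784]), array([ 0.8705, -0.7814])] [array([-0.731 , -2.8869]), array([-2.1277,  2.6129])]
1.7 [array([-0.717 ,  6.9398]), array([0.4098, 6.7197])] [array([8.5634, 1.1124]), array([8.5825, 7.7924])]
1.8 [array([-0.9406, 14.3599]), array([ 0.1366, 14.1178])] [array([17.7039,  5.6847]), array([19.2122, 13.4706])]
jar [ 0.6839 -0.351   0.1   ]
tin [ 0.5847 -0.4084  0.028 ]
cup [0.7221 0.0403 0.065 ]
```

```bash
cat >> h.py <<'E'
np.set_printoptions(precision=4,suppress=True)
def tool(z,yaz):  # tool z dir, y direction azimuth (deg)
    z=np.array(z,float);z/=np.linalg.norm(z);y=np.array([np.cos(np.radians(yaz)),np.sin(np.radians(yaz)),0]);y-=z*(y@z);y/=np.linalg.norm(y)
    return np.c_[np.cross(y,z),y,z]
def delta(p,Rt):
    o=telemetry.get_obs();R0=R.from_rotvec(o["orientation"]).as_matrix();c=[]
    for s in(1,-1):
        A=Rt@np.diag([s,s,1]);c.append((R.from_matrix(R0.T@A).as_rotvec(degrees=True)/6,A))
    t,A=min(c,key=lambda k:np.linalg.norm(k[0]));d=np.array(p)-o["tcp_pos"]
    print("clock",o["clock"],"tcp",o["tcp_pos"],"turn",t,"shift(now axes)",R0.T@d,"shift(after turn)",A.T@d,"w",o["grip_width"],"q",o["joints"])
TAG=np.array([.633,-.0232,.070]);N=np.array([-.5268,.0678,.8473])
G=tool([0,0,-1],80.4);T=tool(-N,82.7);D=tool([0,0,-1],88.4)
E
python3 -c "
from h import *
delta([.550,-.2365,.231],G)"
```

```text
clock 1.2 tcp [ 0.2301 -0.6346  0.2313] turn [ 0.0005 -0.0005  4.9213] shift(now axes) [ 0.4364 -0.2652  0.0003] shift(after turn) [ 0.249  -0.4459  0.0003] w 0.0851904315381007 q [ 1.1149  0.477   0.0224  1.5554 -0.0115  1.1093 -0.0831]
```

Call:
apply_moves:
  moves:
    - [0,0,0,0.03,-0.018,0,1]
    - [0,0,0,0.03,-0.018,0,1]
    - [0,0,0,0.03,-0.018,0,1]
    - [0,0,0.985,0,0,0,1]
    - [0,0,0.985,0,0,0,1]
    - [0,0,0.985,0,0,0,1]
    - [0,0,0.985,0,0,0,1]
    - [0,0,0.985,0,0,0,1]

```text
clock: 1.87
tcp_pos: [0.2964, -0.5531, 0.2314]
orientation: [3.13, -0.271, 0.0]
contact_force: [0.9, -0.0, 0.1]
grip_width: 0.0853
gripper_force: 0.0
```

```bash
python3 -c "
from h import *
delta([.550,-.2365,.231],G)"
```

```text
clock 1.8667 tcp [ 0.2964 -0.5531  0.2314] turn [ 0.0015 -0.0015 -0.0513] shift(now axes) [ 0.1954 -0.3555  0.0004] shift(after turn) [ 0.1973 -0.3545  0.0004] w 0.08527272120531677 q [ 0.9064  0.3986  0.0973  1.6807 -0.0431  1.0642 -0.7267]
```

Call:
apply_moves:
  moves:
    - [0,0,0,0.019,-0.035,0,1]
    - [0,0,0,0.019,-0.035,0,1]
    - [0,0,0,0.019,-0.035,0,1]
    - [0,0,0,0.019,-0.035,0,1]
    - [0,0,0,0.019,-0.035,0,1]
    - [0,0,0,0.019,-0.035,0,1]
    - [0,0,0,0.019,-0.035,0,1]
    - [0,0,0,0.019,-0.035,0,1]

```text
clock: 2.53
tcp_pos: [0.4939, -0.3009, 0.2317]
orientation: [3.13, -0.264, 0.001]
contact_force: [-0.1, -0.5, 0.0]
grip_width: 0.0853
gripper_force: 0.0
```

Call:
apply_moves:
  moves:
    - [0,0,0,0.0195,-0.0355,0,1]
    - [0,0,0,0.0195,-0.0355,0,1]
    - [0,0,0,0,0,0,1]
    - [0,0,0,0,0,0,1]
    - [0,0,0,0,0,0,1]
    - [0,0,0,0,0,0,1]
    - [0,0,0,0,0,0,1]
    - [0,0,0,0,0,0,1]

```text
clock: 3.2
tcp_pos: [0.5425, -0.2404, 0.2314]
orientation: [3.13, -0.267, -0.0]
contact_force: [0.6, -1.1, 0.3]
grip_width: 0.0854
gripper_force: 0.0
```

```bash
python3 -c "
from h import *
delta([.550,-.2365,.076],G)
import cv2
im=grab_frame('top');cv2.imwrite('pics/d.png',cv2.resize(im[180:290,290:440],None,fx=4,fy=4))
print(proj('top',[[.55,-.2365,.118]]))
"
```

```text
clock 3.2 tcp [ 0.5425 -0.2404  0.2314] turn [ 0.0041  0.001  -0.0268] shift(now axes) [ 0.0068 -0.0052  0.1553] shift(after turn) [ 0.0068 -0.0051  0.1554] w 0.08535210008292239 q [ 0.359   0.3451 -0.0599  1.7541  0.0239  1.0432 -1.4506]
[[352.1743 232.3383]]
```

Call:
apply_moves:
  moves:
    - [0,0,0,0.007,-0.005,0,1]
    - [0,0,0,0,0,0.02,1]
    - [0,0,0,0,0,0.03,1]
    - [0,0,0,0,0,0.03,1]
    - [0,0,0,0,0,0.03,1]
    - [0,0,0,0,0,0.025,1]
    - [0,0,0,0,0,0.02,1]
    - [0,0,0,0,0,0,1]

```text
clock: 3.92
tcp_pos: [0.5486, -0.234, 0.0721]
orientation: [-3.129, 0.263, 0.011]
contact_force: [0.2, 0.9, 0.0]
grip_width: 0.0853
gripper_force: 0.0
```

Call:
apply_moves:
  moves:
    - [0,0,0,0,0,0,-1]
    - [0,0,0,0,0,0,-1]
    - [0,0,0,0,0,0,-1]
    - [0,0,0,0,0,0,-1]
    - [0,0,0,0,0,0,-1]
    - [0,0,0,0,0,0,-1]
    - [0,0,0,0,0,0,-1]
    - [0,0,0,0,0,0,-1]
  grip_force: 60

```text
clock: 4.58
tcp_pos: [0.5521, -0.2356, 0.0778]
orientation: [3.13, -0.263, 0.004]
contact_force: [-0.3, 0.2, 6.7]
grip_width: 0.0316
gripper_force: 59.3
```

Call:
apply_moves:
  moves:
    - [0,0,0,0,0,0,-1]
    - [0,0,0,0,0,0,-1]
    - [0,0,0,0,0,0,-1]
    - [0,0,0,0,0,0,-1]
    - [0,0,0,0,0,-0.01,-1]
    - [0,0,0,0,0,-0.02,-1]
    - [0,0,0,0,0,-0.02,-1]
    - [0,0,0,0,0,0,-1]

```text
clock: 5.25
tcp_pos: [0.5532, -0.2362, 0.1305]
orientation: [3.129, -0.264, 0.009]
contact_force: [0.3, -0.0, -1.7]
grip_width: 0.0313
gripper_force: 59.6
```

```bash
python3 -c "
from h import *
delta(TAG+N*(.050+.068+.08),T)
print(telemetry.get_obs()['gripper_force'])
im=grab_frame('side');cv2.imwrite('pics/e.png',cv2.resize(im[90:230,240:400],None,fx=4,fy=4))
"
```

```text
clock 5.25 tcp [ 0.5532 -0.2362  0.1305] turn [ 0.1169  5.2884 -0.3761] shift(now axes) [-0.0614 -0.219  -0.1079] shift(after turn) [ 0.012  -0.2214 -0.1192] w 0.0313352894326487 q [ 0.3481  0.4664 -0.0633  1.8286  0.0385  0.8416 -1.4729]
59.6435272693634
```

View pics/e.png

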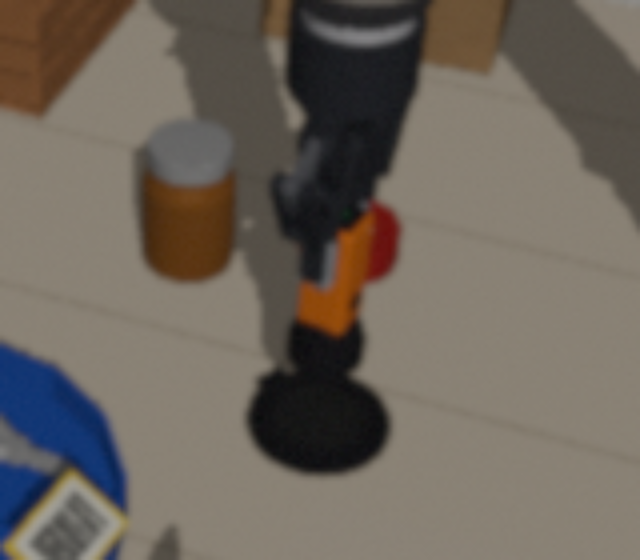

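The scanner is gripped and clear of the pad: orange handle at crop (340,270), with the empty pad below it at (320,420).

Call:
apply_moves:
  moves:
    - [0,0,0,0,0,-0.035,-1]
    - [0,0,0,0,0,-0.035,-1]
    - [0,0,0,-0.01,0,-0.035,-1]
    - [0,0,0,-0.01,-0.036,0,-1]
    - [0,0,0,-0.01,-0.036,0,-1]
    - [0,0,0,-0.01,-0.036,0,-1]
    - [0,0,0,-0.01,-0.036,0,-1]
    - [0,0,0,-0.01,-0.036,0,-1]

```text
clock: 5.97
tcp_pos: [0.5206, -0.0462, 0.2303]
orientation: [3.13, -0.264, -0.003]
contact_force: [0.7, -0.7, -1.9]
grip_width: 0.0318
gripper_force: 59.9
```

Call:
apply_moves:
  moves:
    - [0,0,0,0,-0.03,0,-1]
    - [0,0.5,0,0,0,0,-1]
    - [0,0.8,0,0,0,0,-1]
    - [0,0.8,0,0,0,0,-1]
    - [0,0.8,0,0,0,0,-1]
    - [0,0.8,0,0,0,0,-1]
    - [0,0.8,0,0,0,0,-1]
    - [0,0.7,0,0,0,0,-1]

```text
clock: 6.63
tcp_pos: [0.5253, -0.0179, 0.2302]
orientation: [2.973, -0.249, 0.832]
contact_force: [0.4, -1.4, -1.3]
grip_width: 0.0316
gripper_force: 60.1
```

```bash
python3 -c "
from h import *
delta(TAG+N*(.050+.07),T)
im=grab_frame('side');print(telemetry.get_obs()['tcp_pos']);delta(TAG+N*(.050+.07),T)
"
```

```text
clock 6.6333 tcp [ 0.5253 -0.0179  0.2302] turn [ 0.1883  0.1361 -0.327 ] shift(now axes) [ 0.0067 -0.0102  0.0725] shift(after turn) [ 0.006  -0.0085  0.0728] w 0.03156598132810611 q [-0.0309  0.0172 -0.1724  2.2953  0.5591  0.3655 -2.4189]
[ 0.5229 -0.0184  0.2283]
clock 6.6833 tcp [ 0.5229 -0.0184  0.2283] turn [ 0.2092  0.1291 -0.3271] shift(now axes) [ 0.0096 -0.0112  0.0721] shift(after turn) [ 0.009  -0.0093  0.0725] w 0.031239922205425978 q [-0.0322  0.0159 -0.1731  2.3023  0.5744  0.3625 -2.4362]
```

Call:
apply_moves:
  moves:
    - [0.2,0.13,-0.33,0,0,0,-1]
    - [0,0,0,0.004,-0.005,0.01,-1]
    - [0,0,0,0.005,-0.005,0.015,-1]
    - [0,0,0,0,0,0.015,-1]
    - [0,0,0,0,0,0.01,-1]
    - [0,0,0,0,0,0,-1]
    - [0,0,0,0,0,0,-1]
    - [0,0,0,0,0,0,-1]

```text
clock: 7.35
tcp_pos: [0.5618, -0.0128, 0.1935]
orientation: [2.981, -0.19, 0.852]
contact_force: [-0.1, 0.5, -1.4]
grip_width: 0.0317
gripper_force: 60.1
```

```bash
python3 -c "
from h import *
delta(TAG+N*(.050+.07),T)
for n in('side','top'):
    im=grab_frame(n);print(n,[np.round(proj(n,TAG+N*k)[0]) for k in(.07,.18)]); cv2.imwrite(f'pics/f_{n}.png',im)
a=cv2.imread('pics/f_side.png')[120:270,180:340];b=cv2.imread('pics/f_top.png')[130:280,190:350]
cv2.imwrite('pics/f.png',cv2.resize(np.hstack([a,b]),None,fx=2.5,fy=2.5))
delta(TAG+N*(.050+.07),T)
"
```

```text
clock 7.35 tcp [ 0.5618 -0.0128  0.1935] turn [0.0048 0.0279 0.0001] shift(now axes) [-0.0046  0.0012  0.0229] shift(after turn) [-0.0046  0.0012  0.0229] w 0.031712387741523906 q [-0.0651  0.1376 -0.1279  2.2756  0.7634  0.2656 -2.5809]
side [array([270., 211.]), array([296., 189.])]
top [array([261., 211.]), array([255., 230.])]
clock 7.45 tcp [ 0.562  -0.0127  0.1942] turn [ 0.0008  0.0133 -0.0016] shift(now axes) [-0.0051  0.0014  0.0233] shift(after turn) [-0.0052  0.0014  0.0233] w 0.031330673975696326 q [-0.0651  0.1366 -0.128   2.2756  0.7647  0.2652 -2.5823]
```

View pics/f.png

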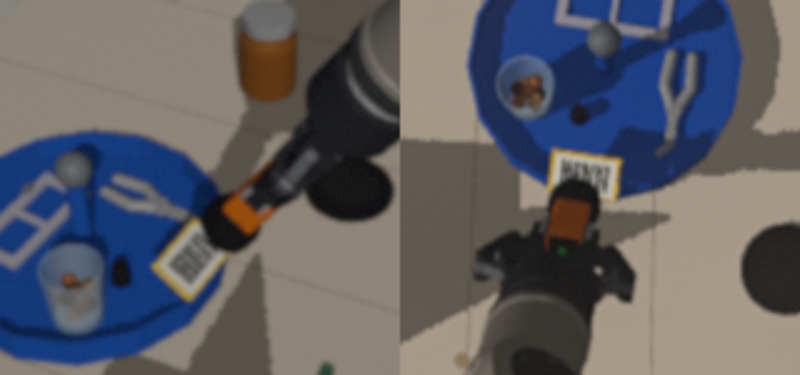

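The scanner points along the tag's normal in both halves of the picture, centred on the tag. It's about 23 mm too far away, so I'll close that gap and hold.

Call:
apply_moves:
  moves:
    - [0,0,0,-0.003,0.001,0.006,-1]
    - [0,0,0,-0.002,0,0.006,-1]
    - [0,0,0,0,0,0.006,-1]
    - [0,0,0,0,0,0.004,-1]
    - [0,0,0,0,0,0,-1]
    - [0,0,0,0,0,0,-1]
    - [0,0,0,0,0,0,-1]
    - [0,0,0,0,0,0,-1]

```text
clock: 8.12
tcp_pos: [0.5694, -0.0145, 0.1728]
orientation: [2.98, -0.19, 0.855]
contact_force: [-0.2, -0.3, -1.8]
grip_width: 0.0312
gripper_force: 60.1
```

Call:
apply_moves:
  moves:
    - [0,0,0,0,0,0,-1]
    - [0,0,0,0,0,0,-1]
    - [0,0,0,0,0,0,-1]
    - [0,0,0,0,0,0,-1]
    - [0,0,0,0,0,0,-1]
    - [0,0,0,0,0,0,-1]
    - [0,0,0,0,0,0,-1]
    - [0,0,0,0,0,0,-1]

```text
clock: 8.78
tcp_pos: [0.5693, -0.0146, 0.1723]
orientation: [2.98, -0.19, 0.854]
contact_force: [-1.0, 0.0, -1.5]
grip_width: 0.0314
gripper_force: 60.1
```

```bash
python3 -c "
from h import *
delta(TAG+N*(.050+.07),T)
for n in('side','top'):
    im=grab_frame(n)
    for d in silhouettes('scanner',n)[:1]+silhouettes('tag',n)[:1]:
        ys,xs=np.nonzero(d['mask']);print(n,d['p'],d['extent'],xs.mean(),ys.mean())
    cc=TAG+N*.1;print(proj(n,[TAG+N*.05,TAG+N*.1,TAG+N*.16]).ravel())
delta(TAG+N*(.050+.07),T)
print(telemetry.get_obs()['qvel'])
"
```

```text
clock 8.7833 tcp [ 0.5693 -0.0146  0.1723] turn [0.0004 0.0174 0.0001] shift(now axes) [0.0001 0.0004 0.0008] shift(after turn) [0.0001 0.0004 0.0008] w 0.0313746558096023 q [-0.1091  0.186  -0.0734  2.2834  0.9161  0.2195 -2.7323]
side 0.75 [271.8, 209.3, 23.7, 28.3] 269.3644646924829 213.30523917995444
side 0.69 [253.2, 224.2, 26.3, 26.8] 253.2233009708738 225.99271844660194
[266.3642 214.7097 276.9774 205.4583 291.0335 193.2059]
top 0.85 [261.1, 215.1, 20.1, 33.3] 259.04319654427644 213.58099352051835
top 0.71 [264.8, 199.0, 28.5, 18.4] 264.1594936708861 198.01772151898734
[261.7362 207.342  259.472  215.5696 256.4989 226.3729]
clock 9.0833 tcp [ 0.5693 -0.0146  0.1723] turn [ 0.0002  0.017  -0.0001] shift(now axes) [0.0001 0.0004 0.0009] shift(after turn) [0.0001 0.0004 0.0009] w 0.03148097782800605 q [-0.1092  0.1859 -0.0734  2.2834  0.9161  0.2195 -2.7323]
[ 0.0002 -0.      0.0013  0.0013 -0.0007  0.0013 -0.0015]
```

Call:
apply_moves:
  moves:
    - [0,0,0,0,0,0,-1]
    - [0,0,0,0,0,0,-1]
    - [0,0,0,0,0,0,-1]
    - [0,0,0,0,0,0,-1]
    - [0,0,0,0,0,0,-1]
    - [0,0,0,0,0,0,-1]
    - [0,0,0,0,0,0,-1]
    - [0,0,0,0,0,0,-1]

```text
clock: 9.75
tcp_pos: [0.5693, -0.0146, 0.1723]
orientation: [2.98, -0.19, 0.854]
contact_force: [-0.2, -0.5, -1.4]
grip_width: 0.0311
gripper_force: 60.1
```

Call:
apply_moves:
  moves:
    - [0,0,0,0,0,0,-1]
    - [0,0,0,0,0,0,-1]
    - [0,0,0,0,0,0,-1]
    - [0,0,0,0,0,0,-1]
    - [0,0,0,0,0,0,-1]
    - [0,0,0,0,0,0,-1]
    - [0,0,0,0,0,0,-1]
    - [0,0,0,0,0,0,-1]

```text
clock: 10.42
tcp_pos: [0.5693, -0.0146, 0.1723]
orientation: [2.98, -0.19, 0.854]
contact_force: [0.0, 0.4, -1.5]
grip_width: 0.0316
gripper_force: 60.1
```

Call:
apply_moves:
  moves:
    - [0,0,0,0,0,0,-1]
    - [0,0,0,0,0,0,-1]
    - [0,0,0,0,0,-0.01,-1]
    - [0,0,0,0,0,-0.025,-1]
    - [0,0,0,0,0,-0.03,-1]
    - [0,0,0,0,0,-0.03,-1]
    - [0,0,0,0,0,-0.02,-1]
    - [0,0,0,0,0,0,-1]

```text
clock: 11.08
tcp_pos: [0.5091, -0.0065, 0.2739]
orientation: [2.979, -0.191, 0.863]
contact_force: [0.0, 0.2, -1.1]
grip_width: 0.0314
gripper_force: 60.3
```

```bash
python3 -c "
from h import *
delta([.555,.257,.28],D)"
```

```text
clock 11.0833 tcp [ 0.5091 -0.0065  0.2739] turn [ 0.2599 -5.384  -0.9283] shift(now axes) [ 0.0133 -0.2672  0.0014] shift(after turn) [ 0.0385 -0.2646 -0.0061] w 0.031438614317942426 q [ 0.0107 -0.0844 -0.2266  2.2807  0.3952  0.437  -2.2352]
```

Call:
apply_moves:
  moves:
    - [0.037,-0.77,-0.13,0,0,0,-1]
    - [0.037,-0.77,-0.13,0,0,0,-1]
    - [0.037,-0.77,-0.13,0,0,0,-1]
    - [0.037,-0.77,-0.13,0,0,0,-1]
    - [0.037,-0.77,-0.13,0,0,0,-1]
    - [0.037,-0.77,-0.13,0,0,0,-1]
    - [0.037,-0.77,-0.13,0,0,0,-1]
    - [0,0,0,0.03,0,-0.006,-1]

```text
clock: 11.75
tcp_pos: [0.537, -0.0087, 0.2731]
orientation: [3.139, -0.048, -0.025]
contact_force: [-0.1, -0.3, -1.4]
grip_width: 0.0315
gripper_force: 60.0
```

Call:
apply_moves:
  moves:
    - [0,0,0,0.008,0,0,-1]
    - [0,0,0,0,-0.035,0,-1]
    - [0,0,0,0,-0.038,0,-1]
    - [0,0,0,0,-0.038,0,-1]
    - [0,0,0,0,-0.038,0,-1]
    - [0,0,0,0,-0.038,0,-1]
    - [0,0,0,0,-0.038,0,-1]
    - [0,0,0,0,-0.025,0,-1]

```text
clock: 12.42
tcp_pos: [0.5538, 0.2463, 0.2742]
orientation: [-3.141, 0.042, 0.011]
contact_force: [-0.5, 1.1, -1.2]
grip_width: 0.0315
gripper_force: 60.0
```

```bash
python3 -c "
from h import *
im=grab_frame('side');cv2.imwrite('pics/g.png',cv2.resize(im[80:415,60:460],None,fx=1.6,fy=1.6))
delta([.555,.257,.079],D)"
```

```text
clock 12.4667 tcp [0.5528 0.2517 0.2742] turn [-0.0369  0.07    0.0636] shift(now axes) [ 0.0035 -0.0046  0.1952] shift(after turn) [ 0.0021 -0.0054  0.1952] w 0.031686301700527136 q [-0.3361  0.3457 -0.2458  1.6571  0.0823  1.1536 -2.1937]
```

View pics/g.png

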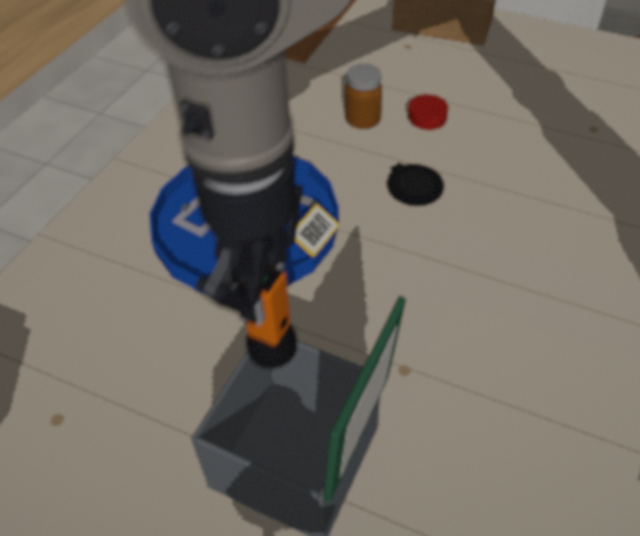

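The scanner hangs over the case opening, nose at crop (272,345), clear of the lid and the caddy. Next I'll lower it.

Call:
apply_moves:
  moves:
    - [-0.04,0.07,0.06,0.002,-0.005,0,-1]
    - [0,0,0,0,0,0.025,-1]
    - [0,0,0,0,0,0.03,-1]
    - [0,0,0,0,0,0.03,-1]
    - [0,0,0,0,0,0.03,-1]
    - [0,0,0,0,0,0.03,-1]
    - [0,0,0,0,0,0.025,-1]
    - [0,0,0,0,0,0.01,-1]

```text
clock: 13.13
tcp_pos: [0.5549, 0.2429, 0.091]
orientation: [3.132, -0.06, -0.007]
contact_force: [-0.5, -0.6, -1.7]
grip_width: 0.0313
gripper_force: 60.1
```

Call:
apply_moves:
  moves:
    - [0,0,0,0,0,0,-1]
    - [0,0,0,0,0,0,-1]
    - [0,0,0,0,0,0.003,-1]
    - [0,0,0,0,0,0.003,-1]
    - [0,0,0,0,0,0.003,-1]
    - [0,0,0,0,0,0,-1]
    - [0,0,0,0,0,0,-1]
    - [0,0,0,0,0,0,-1]

```text
clock: 13.8
tcp_pos: [0.5567, 0.2462, 0.0869]
orientation: [3.137, -0.057, 0.002]
contact_force: [-1.4, 0.1, -1.8]
grip_width: 0.0316
gripper_force: 60.1
```

```bash
python3 -c "
from h import *
delta([.555,.257,.076],D)"
```

```text
clock 13.8 tcp [0.5567 0.2462 0.0869] turn [ 0.0396 -0.01   -0.0774] shift(now axes) [-0.0021 -0.0108  0.0109] shift(after turn) [-0.002  -0.0108  0.0109] w 0.03155299595035149 q [-0.3604  0.5455 -0.2134  1.823   0.1609  0.791  -2.2642]
```

Call:
apply_moves:
  moves:
    - [0.04,-0.01,-0.08,-0.002,-0.005,0,-1]
    - [0,0,0,0,-0.005,0.002,-1]
    - [0,0,0,0,0,0.002,-1]
    - [0,0,0,0,0,0.002,-1]
    - [0,0,0,0,0,0.002,-1]
    - [0,0,0,0,0,0,-1]
    - [0,0,0,0,0,0,-1]
    - [0,0,0,0,0,0,-1]

```text
clock: 14.47
tcp_pos: [0.555, 0.256, 0.0785]
orientation: [3.141, -0.044, -0.001]
contact_force: [0.4, 0.0, -1.9]
grip_width: 0.0314
gripper_force: 60.1
```

```bash
python3 -c "
from h import *
delta([.555,.257,.076],D)"
```

```text
clock 14.4667 tcp [0.555  0.256  0.0785] turn [0.0024 0.0044 0.    ] shift(now axes) [ 0.     -0.001   0.0025] shift(after turn) [ 0.     -0.001   0.0025] w 0.03137372592980651 q [-0.3721  0.5604 -0.2162  1.8213  0.1631  0.7776 -2.2716]
```

Call:
apply_moves:
  moves:
    - [0,0,0,0,0,0.001,-1]
    - [0,0,0,0,0,0.001,-1]
    - [0,0,0,0,0,0.001,-1]
    - [0,0,0,0,0,0,-1]
    - [0,0,0,0,0,0,-1]
    - [0,0,0,0,0,0,-1]
    - [0,0,0,0,0,0,-1]
    - [0,0,0,0,0,0,-1]

```text
clock: 15.13
tcp_pos: [0.5551, 0.2562, 0.0759]
orientation: [3.141, -0.044, -0.0]
contact_force: [-0.3, -1.2, 3.5]
grip_width: 0.0316
gripper_force: 60.9
```

Contact with the floor. Releasing with a partial opening.

Call:
apply_moves:
  moves:
    - [0,0,0,0,0,0,-0.2]
    - [0,0,0,0,0,0,0]
    - [0,0,0,0,0,0,0.2]
    - [0,0,0,0,0,0,0.3]
    - [0,0,0,0,0,0,0.3]
    - [0,0,0,0,0,0,0.3]
    - [0,0,0,0,0,0,0.3]
    - [0,0,0,0,0,0,0.3]

```text
clock: 15.8
tcp_pos: [0.5549, 0.2562, 0.0755]
orientation: [3.141, -0.043, -0.001]
contact_force: [0.0, 0.1, 0.5]
grip_width: 0.0557
gripper_force: 0.0
```

Call:
apply_moves:
  moves:
    - [0,0,0,0,0,0,0.3]
    - [0,0,0,0,0,-0.01,0.3]
    - [0,0,0,0,0,-0.02,0.3]
    - [0,0,0,0,0,-0.03,0.3]
    - [0,0,0,0,0,-0.035,0.3]
    - [0,0,0,0,0,-0.035,0.3]
    - [0,0,0,0,0,-0.035,0.3]
    - [0,0,0,0,0,-0.035,0.3]

```text
clock: 16.47
tcp_pos: [0.5546, 0.2561, 0.2783]
orientation: [-3.141, 0.043, -0.0]
contact_force: [0.8, 0.6, 0.1]
grip_width: 0.0555
gripper_force: 0.0
```

Call:
apply_moves:
  moves:
    - [0,0,0,0,0,-0.035,-1]
    - [0,0,0,0,0,-0.035,-1]
    - [0,0,0,0,0,-0.035,-1]
    - [0,0,0,0,0,-0.03,-1]
    - [0,0,0,0,0,0,-1]
    - [0,0,0,0,0,0,-1]
    - [0,0,0,0,0,0,-1]
    - [0,0,0,0,0,0,-1]

```text
clock: 17.13
tcp_pos: [0.5544, 0.2558, 0.4092]
orientation: [3.14, -0.043, -0.004]
contact_force: [0.3, 0.4, -0.8]
grip_width: -0.0005
gripper_force: 0.0
```

```bash
python3 -c "
from h import *
im=grab_frame('side');im2=grab_frame('top')
cv2.imwrite('pics/i.png',cv2.resize(np.hstack([im[220:415,150:350],im2[150:345,50:250]]),None,fx=2,fy=2))
delta([.375,.26,.34],D)"
```

```text
clock 17.2333 tcp [0.5545 0.2558 0.4091] turn [0.0143 0.0267 0.0028] shift(now axes) [-0.1794  0.0007  0.0696] shift(after turn) [-0.1796  0.0009  0.0691] w 1.0191541454306078e-05 q [-0.3497  0.2779 -0.2408  1.4493  0.0658  1.4255 -2.1897]
```

View pics/i.png

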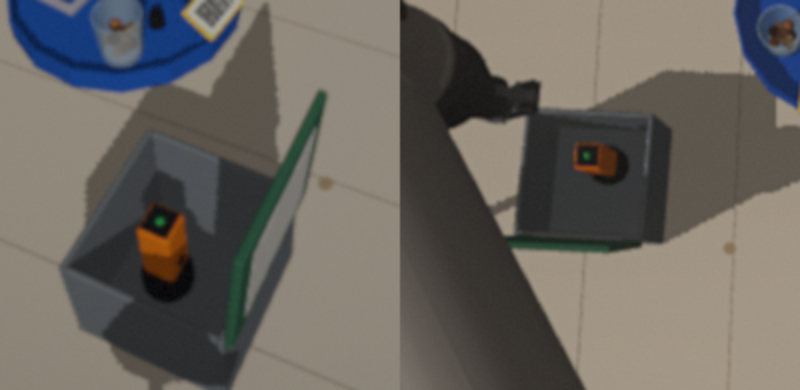

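The scanner stands upright in the case (handle at (162,240) in the left half) with the lid still open. The lid comes next: fingers go behind it, then push it round its arc.

Call:
apply_moves:
  moves:
    - [0,0,0,-0.03,0,0,-1]
    - [0,0,0,-0.038,0,0,-1]
    - [0,0,0,-0.038,0,0,-1]
    - [0,0,0,-0.038,0,0,-1]
    - [0,0,0,-0.02,0,0,-1]
    - [0,0,0,0,0,0,-1]
    - [0,0,0,0,0,0,-1]
    - [0,0,0,0,0,0,-1]

```text
clock: 17.9
tcp_pos: [0.3918, 0.2603, 0.4103]
orientation: [3.141, -0.045, -0.001]
contact_force: [0.7, 0.1, -0.4]
grip_width: 0.0001
gripper_force: 0.0
```

```bash
python3 -c "
from h import *
delta([.392,.259,.24],D)"
```

```text
clock 17.9 tcp [0.3918 0.2603 0.4103] turn [ 0.0064  0.0058 -0.0052] shift(now axes) [0.0003 0.0012 0.1703] shift(after turn) [0.0002 0.0013 0.1703] w 7.133970423025324e-05 q [-0.4078  0.0235 -0.3152  1.7427  0.0075  1.3775 -2.3237]
```

Call:
apply_moves:
  moves:
    - [0,0,0,0,0,0.025,-1]
    - [0,0,0,0,0,0.03,-1]
    - [0,0,0,0,0,0.03,-1]
    - [0,0,0,0,0,0.03,-1]
    - [0,0,0,0,0,0.03,-1]
    - [0,0,0,0,0,0.025,-1]
    - [0,0,0,0,0,0,-1]
    - [0,0,0,0,0,0,-1]

```text
clock: 18.57
tcp_pos: [0.3913, 0.26, 0.2396]
orientation: [3.139, -0.045, -0.006]
contact_force: [0.6, 0.2, -0.1]
grip_width: 0.0
gripper_force: 0.0
```

Call:
apply_moves:
  moves:
    - [0,0,0,0.015,0,0,-1]
    - [0,0,0,0.015,0,0,-1]
    - [0,0,0,0.01,0,0,-1]
    - [0,0,0,0.01,0,0,-1]
    - [0,0,0,0.012,0,0,-1]
    - [0,0,0,0,0,0,-1]
    - [0,0,0,0,0,0,-1]
    - [0,0,0,0,0,0,-1]

```text
clock: 19.23
tcp_pos: [0.4528, 0.259, 0.2406]
orientation: [3.141, -0.043, -0.001]
contact_force: [-0.2, -1.3, -0.7]
grip_width: -0.0005
gripper_force: 0.0
```

```bash
python3 -c "
from h import *
delta([.488,.259,.235],D)
im=grab_frame('side');cv2.imwrite('pics/k.png',cv2.resize(im[150:415,150:400],None,fx=2,fy=2))"
```

```text
clock 19.2333 tcp [0.4528 0.259  0.2406] turn [0.0024 0.0064 0.0032] shift(now axes) [ 0.0352 -0.001   0.0056] shift(after turn) [ 0.0352 -0.001   0.0056] w -0.0005112825480305746 q [-0.3874  0.2334 -0.2933  1.8921  0.0779  1.0277 -2.3119]
```

View pics/k.png

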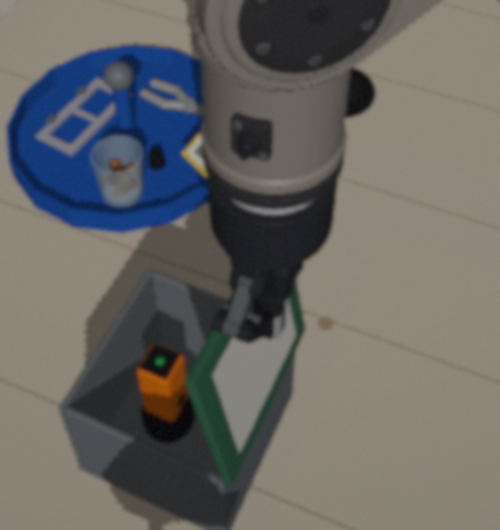

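The lid is tilting under the fingers at crop (265,310), and the scanner hasn't moved. I'll keep following the arc.

Call:
apply_moves:
  moves:
    - [0,0,0,0.017,0,0.003,-1]
    - [0,0,0,0.018,0,0.003,-1]
    - [0,0,0,0.015,0,0.007,-1]
    - [0,0,0,0.015,0,0.008,-1]
    - [0,0,0,0.013,0,0.011,-1]
    - [0,0,0,0.012,0,0.011,-1]
    - [0,0,0,0.01,0,0.013,-1]
    - [0,0,0,0.01,0,0.013,-1]

```text
clock: 19.95
tcp_pos: [0.5628, 0.2562, 0.1711]
orientation: [3.141, -0.042, -0.001]
contact_force: [-1.4, 0.1, 0.6]
grip_width: 0.0002
gripper_force: 0.4
```

Call:
apply_moves:
  moves:
    - [0,0,0,0.005,0,0.012,-1]
    - [0,0,0,0.005,0,0.011,-1]
    - [0,0,0,0.002,0,0.008,-1]
    - [0,0,0,0.002,0,0.006,-1]
    - [0,0,0,0,0,0.003,-1]
    - [0,0,0,0,0,0.002,-1]
    - [0,0,0,0,0,0,-1]
    - [0,0,0,0,0,0,-1]

```text
clock: 20.62
tcp_pos: [0.5765, 0.2557, 0.1332]
orientation: [3.141, -0.043, 0.0]
contact_force: [-9.8, -5.5, 24.5]
grip_width: -0.0
gripper_force: 12.2
```

Call:
apply_moves:
  moves:
    - [0,0,0,0,0,0,-1]
    - [0,0,0,0,0,-0.005,-1]
    - [0,0,0,0,0,-0.02,-1]
    - [0,0,0,0,0,-0.03,-1]
    - [0,0,0,0,0,-0.035,-1]
    - [0,0,0,0,0,-0.035,-1]
    - [0,0,0,0,0,-0.02,-1]
    - [0,0,0,0,0,0,-1]

```text
clock: 21.28
tcp_pos: [0.5792, 0.2573, 0.2809]
orientation: [-3.137, 0.043, -0.013]
contact_force: [0.3, 1.4, 0.6]
grip_width: -0.0001
gripper_force: 0.0
```

```bash
python3 -c "
from h import *
im=grab_frame('side');cv2.imwrite('pics/l.png',cv2.resize(im[130:415,130:400],None,fx=2,fy=2))
o=telemetry.get_obs();print(o['tcp_pos'],o['contact_force'])"
```

```text
[0.5782 0.2566 0.2779] [-0.4044  0.6167  0.1056]
```

View pics/l.png

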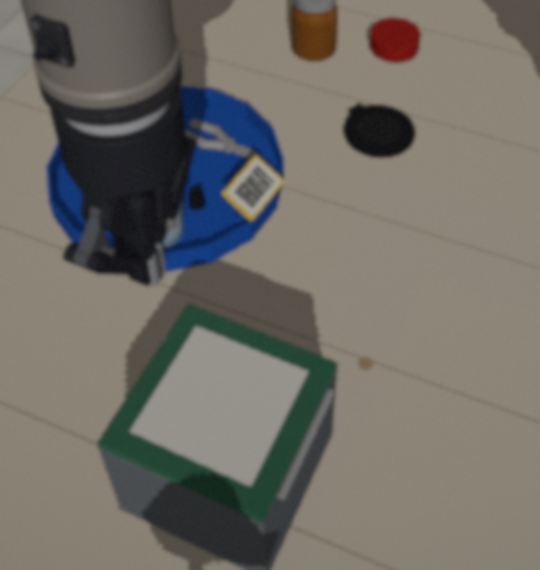

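The lid lies flat on the case at crop (220,410), the gripper is clear, and nothing else has moved. Handing in.

```bash
python3 -c "
from h import *
print(order.hand_in())"
```

```text
the job is handed in; nothing more can be done
None
```

The job is handed in at about 21 s of the 58 s: the scanner was held square-on at the tag for over 2 s, then stood upright in the case, and the green lid was shut with nothing else seen to move; no verdict came back.

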